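Stop the display stand rocking with a wedge

ROBOT

A 7-joint arm with a two-finger parallel gripper is mounted at the origin on the work surface. World frame = base frame: x ahead of the robot, y to its left, z up, the work surface at z = 0. Lengths are in m, angles in rad, forces in N, time in s.
With the tool pointing down it reaches from about 0.35 to 0.9 m from the base axis. Payload 19.9 kg.
Tool frame: the origin (TCP) lies on the centre line of the jaws, within the pads' length; the fingertips stand 11 mm ahead of it and the grasp point (between the pads) lies 8 mm behind it; z points along the fingers, y is the line along which they close (so a half turn about z gives the same grasp; the last joint's range is limited). The gripper opens to 94 mm and grips with 3 to 60 N. Pads are 16 mm wide; open, the fingers measure 119 mm over their backs; the gripper's body (75 mm by 177 mm) begins 78 mm behind the grasp point.
Start: joints at [1.175, 0.417, -0.01, 1.614, 0.005, 1.111, -0.053], TCP at [0.217, -0.586, 0.216] pointing down, gripper open.
Joint ranges: [-2.81, 2.81], [-0.39, 2.02], [-1.27, 1.25], [0.06, 2.57], [-1.19, 4.33], [0.19, 2], [-2.82, 2.82]. Speed limits (rad/s): [1.89, 1.89, 2.39, 2.39, 3.01, 3.01, 3.01].

INTERFACE

Orientations are given as a unit quaternion [x, y, z, w].
In Python, from plant import * gives the robot as it stands.
- The arm moves only by the tool move_arm, never from a script. Its argument "commands" is a list of rows, each a list of 2 entries, a list of its own where there are three numbers: the shift along the tool's x, y, z in mm, then the turn, a rotation vector about the tool's x, y, z in degrees. A call has 1 to 10 rows; each row is the pose to reach, as a shift and turn from the pose commanded when the call began, along the tool's axes at that moment; what a row does not reach only later rows make up. A row lasts 1/8 s, in which the tool goes at most 62.5 mm and 10.7 degrees, less where a joint would pass 70% of its speed; a pose out of reach is approached as far as the arm can. A call with a gripper value outside its range is refused whole. "gripper" is the closure, from 0 (fully open) to 1 (shut), set as the call begins (left out, the last holds). The fingers move at their own pace and stop on an object; "grip_force" is the grip in N (left out, the last holds). Time passes only in rows, so rows that repeat a pose let the fingers close. It gives the time, the measured TCP pose, the force, the opening and the grip force at its end, in the units of the state.
- read_state(): the state, without advancing time (a new reading comes with each control period).
- snapshot(name): name is "scene" or "top"; returns (picture, depth): 420x560x3 uint8, blue, green, red; 420x560 float32, m along the optical axis (not along the pixel's ray), 0 where there is no reading.
- camera_params(name): a dict with "fov_y" (degrees; the focal length in pixels is half the picture's height over the tangent of half this angle, whatever the lens; pixels are square), "cx", "cy" (the principal point, pixels), "k1" (the pictures are not rectified: a ray, as slopes to the right and down, at radius r is drawn at 1 + k1 r^2 times it, then the intrinsics apply), "R" (3x3) and "t" (3): a world point X has camera coordinates R X + t. Camera axes: x right, y down, z forward; pixel columns grow to the right and rows downward; lengths in m; the calibration is good to about 2 mm. A picture is of the moment at which its call begins. camera_params takes no time and is no camera call.
- close_job(): hands the job in; it is judged then, once.
The state is a dict: "clock": time; "joint_pos": joint angles; "joint_velocities": joint speeds; "joint_torque": joint torques, N m; "ee_pos": TCP position; "eef_rot": TCP orientation; "force": force on the tool from outside, world axes, zero at the start; "moment": the same for the moment, N m; "width": finger opening in m; "grip_force": force on a finger pad.
Only numpy, scipy, OpenCV 4.12 (cv2) and the standard library are available. Lean on these libraries where they do the work, as an engineer would, in place of code of your own. Each camera call takes 0.05 s, during which the arm holds its last target. There are 200 camera calls.

TASK

The freshly built display stand rocks because its brass foot, below the orange corner pad, is too short: push the yellow wedge along the bench, tip first, from the front under that foot until the stand no longer rocks, without jacking it up out of level. Prove it by pressing down firmly with a fingertip on the orange pad, and finish while still holding that press, with the stand staying level. Only push and press: do not pick up or tip the wedge or the stand, do not shove the stand away, and leave everything else on the bench where it lies.

Things in the scene. Friction and masses are not known exactly. Their poses are not given: they have to be found in the camera images.
- stand: Stepped stand, plywood cheeks, white steps, 200 deep (its x, from low front to high back) by 300 wide (its y), 2 kg, loose. Origin: footprint centre at the feet's undersides; z up. Front step 75 high, back step 135; body underside 25 above the bench. Feet at x +-85, y +-120: three black ones carry it level; the brass one at front left (-85, +120) is short.
- foot_end (a point): Lowest point of the short brass foot (18 across, round end). At rest it hangs 5 to 10 above the bench, different each time; it is jammed and does not move in the stand. Over about 3 N down at this corner tips the stand on its front right and back left feet (139 from here) until this foot meets the bench or the wedge.
- pad_top (a point): Centre of the top of the orange pad, 44 by 44, 80 above the bench on the front left corner of the front step, almost straight above the brass foot. A firm press is 10 to 20 N straight down.
- wedge: Yellow wedge lying before the brass foot, 120 long (its x) by 50 wide (its y), 60 g, loose. Origin: centre of its underside; z up, x towards the thin tip. Thickness 2 at the tip (x +60), rising evenly to 14.6 at x -30; from x -30 to -60 a heel block 22 high, pushed on its flat back at x -60. It slides with under 1 N; once it bears on the foot it takes 3 N and more, then shifts or lifts the stand.
There are look-alikes about, which are no part of the job. Several things have the shape of the wedge; the one meant has the colours described above.

How it is judged:
On the way, in this order (a step that is already met when the one before it is completed fails the run):
1. the wedge has been pushed in under the brass foot (x of foot_end in the frame of wedge between -0.03 and 0.056 m and y of foot_end in the frame of wedge between -0.024 and 0.024 m and angle between the x axis of wedge and the x axis of stand, either way round below 0.6 rad), for 0.1 s.
2. the orange pad is pressed with more than 4 N and the stand stays within 0.013 rad of level (all of step 1 and angle between stand's own z axis and vertical below 0.013 rad and angle between wedge's own z axis and vertical below 0.05 rad and height (world z) of wedge below 0.004 m and contact force between the fingers and pad above 4 N and contact force between the fingers and wedge below 0.2 N and linear speed of each of stand, wedge below 0.01 m/s), for 0.4 s.
At the end, for the whole second after the job is handed in: Brass foot over the flat-lying wedge (4 mm or more in from the tip, within 24 mm of its centre line, within 0.6 rad of the stand's x); fingers press the orange pad with over 4 N while the stand is still and within 0.013 rad of level (1.8 mm at the foot); fingers off the wedge (all of step 2); the arm keeps its last pose, push and grip.
It fails at once if the wedge was lifted or tipped (height (world z) of wedge above 0.012 m or angle between wedge's own z axis and vertical above 0.25 rad).
It fails at once if the stand was lifted or tipped over (height (world z) of stand above 0.015 m or angle between stand's own z axis and vertical above 0.12 rad).
It fails at once if the stand was shoved more than 25 mm (distance of stand from where it was at the start of the episode above 0.025 m).
It fails at once if another thing on the bench was moved more than 30 mm (distance of any of clamp_orange, clamp_blue, offcut, spacer, glue, tape_measure, screwdriver from where it was at the start of the episode above 0.03 m).
It also fails if it takes over 48 s, if anything falls off the work surface, if the arm or the gripper's body presses on something with over 40 N, if the wrist force passes 120 N, or if a joint passes its speed limit or range.

## Working session

There is one attempt and no reset: what is moved stays moved. The work goes in short steps, Python scripts to look and compute and a tool call to move; the robot and the scene stay as the last step left them, time stands still between calls to the robot, and variables do not carry over. Pictures are saved under pics/ and viewed, at most 10 in all, crops included, and the job is handed in when it is done.

Besides the shell and the picture viewer there is one more tool, called as name(argument=value, ...), one argument or row to a line, values as JSON. move_arm: Moves the arm, as the interface text tells. Its arguments: {"type":"object","properties":{"commands":{"type":"array","items":{"type":"array"}},"gripper":{"type":"number"},"grip_force":{"type":"number"}},"required":["commands"]}

```bash
mkdir -p pics; cat > h.py <<'E'
from plant import *
import numpy as np, cv2
def world(name,u,v,d=None,z=None):
    c=camera_params(name);f=210/np.tan(np.radians(c["fov_y"]/2))
    R=np.array(c["R"]);t=np.array(c["t"])
    a=np.array([(u-c["cx"])/f,(v-c["cy"])/f]);s=a.copy()
    for _ in range(20): s=a/(1+c["k1"]*(s@s))
    r=np.array([*s,1.]);o=-R.T@t;w=R.T@r
    return o+w*(d if d is not None else (z-o[2])/w[2])
E
python3 - <<'E'
from h import *
for n in("scene","top"):
    p,d=snapshot(n);cv2.imwrite(f"pics/{n}0.png",p);np.savez(f"{n}0.npz",p=p,d=d)
s=read_state();print(s["ee_pos"],s["eef_rot"],s["force"],s["width"],s["clock"])
E
```

```text
[ 0.21640182 -0.5859781   0.21586819] [ 9.84398360e-01  1.75953259e-01 -1.41259312e-04 -5.47941232e-04] [ 0.06378627  0.48077227 -0.14987503] 0.0937339529398104 0.1
```

View pics/scene0.png

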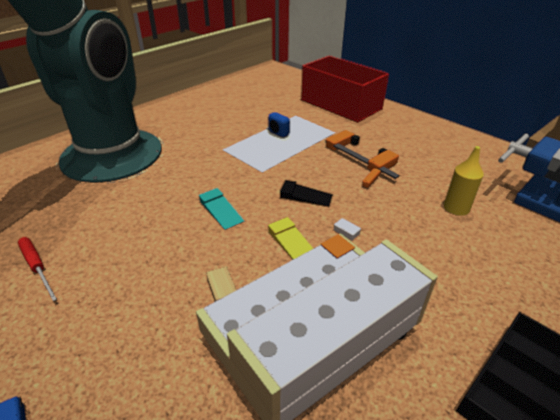

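View pics/top0.png

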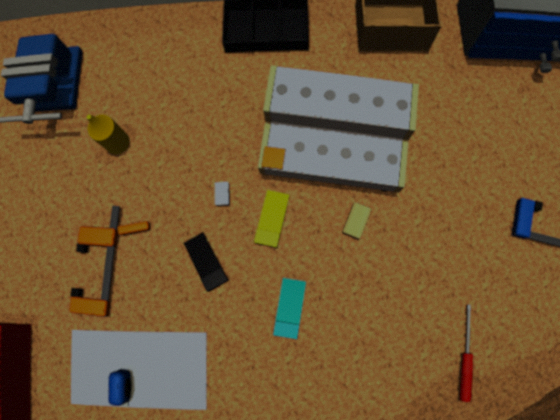

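Wedge look-alikes in the top view are yellow (271,218), teal (290,308), black (206,262), a pale offcut (357,220) and a white spacer (222,194). I choose the yellow one, which lies in front of the orange pad at (274,157). Next is a close crop to check it.

```bash
python3 - <<'E'
from h import *
a=np.load("top0.npz");p,d=a["p"],a["d"]
cr=p[130:260,230:390];cv2.imwrite("pics/crop.png",cv2.resize(np.clip(cr*1.5,0,255).astype(np.uint8),None,fx=5,fy=4.6*5/4.6,interpolation=cv2.INTER_CUBIC)[:600])
for n in("top",):
  hsv=cv2.cvtColor(p,cv2.COLOR_BGR2HSV)
  for nm,lo,hi,box in(("yel",(24,150,80),(35,255,255),(180,255,245,300)),("pad",(8,150,120),(22,255,255),(145,172,260,288))):
    m=np.zeros(d.shape,np.uint8);r0,r1,c0,c1=box
    m[r0:r1,c0:c1]=cv2.inRange(hsv,lo,hi)[r0:r1,c0:c1]
    ys,xs=np.nonzero(m);print(nm,len(xs),cv2.minAreaRect(np.c_[xs,ys].astype(np.float32)))
  for u,v in((274,157),(271,230),(263,240),(272,200),(230,240)): print(u,v,world("top",u,v,d=d[v,u]))
E
```

```text
yel 1334 ((271.4706115722656, 218.11766052246094), (24.738632202148438, 55.78319549560547), 14.03624439239502)
pad 387 ((270.7999572753906, 156.3999786376953), (24.607318878173828, 19.516149520874023), 8.130102157592773)
274 157 [0.71346351 0.07940122 0.07891934]
271 230 [0.5731689  0.09004832 0.01342066]
263 240 [0.5507982  0.10635289 0.02402657]
272 200 [0.63996868 0.08789848 0.00398657]
230 240 [0.55475111 0.17891412 0.00061122]
```

View pics/crop.png

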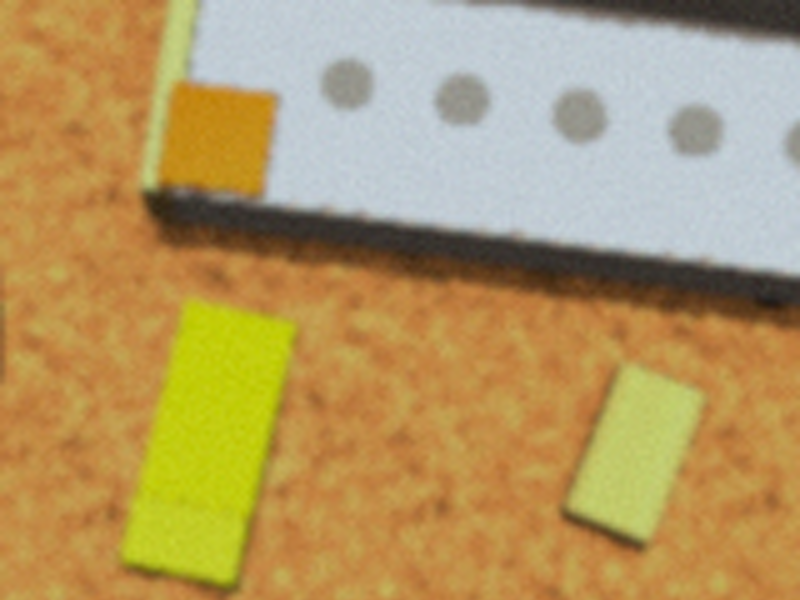

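The crop confirms it. The yellow wedge's tip corners are at crop (187,300),(296,325), and its heel back top edge is (122,562)-(232,587). The pad corners are (175,82),(277,95),(263,194),(160,185).

```bash
python3 - <<'E'
from h import *
w=lambda x,y,z: world("top",230+(x-2)/5,130+(y-2)/5,z=z)
P=[w(*q,.08) for q in((175,82),(277,95),(263,194),(160,185))]
T=[w(*q,.002) for q in((187,300),(296,325))];H=[w(*q,.022) for q in((122,562),(232,587))]
pad=np.mean(P,0);tip=np.mean(T,0);hb=np.mean(H,0)
print("padsize",[np.linalg.norm(P[i]-P[i-1]).round(4) for i in range(4)])
print("pad",pad,"tip",tip,"heel",hb,"len",np.linalg.norm((tip-hb)[:2]),"wid",np.linalg.norm(T[0]-T[1]),np.linalg.norm(H[0]-H[1]))
# stand yaw: front step back/front edges, from hole centres row 1 at z=.075
a,b=world("top",299.5,147,z=.075),world("top",392.5,159,z=.075)
e=a-b;print("stand yaw deg (y axis dir)",np.degrees(np.arctan2(-e[0],e[1])))
dw=(tip-hb);print("wedge yaw",np.degrees(np.arctan2(dw[1],dw[0])))
# stand back top corners and cheek corners
for q,z in(((264,122),.075),((261,167),.075),((409,139),.075),((404,186),.075),((271,68),.135),((418,83),.135)): print(q,world("top",*q,z=z))
E
```

```text
padsize [np.float64(0.0442), np.float64(0.0422), np.float64(0.0423), np.float64(0.042)]
pad [0.71243204 0.08069903 0.08      ] tip [0.65770311 0.07508954 0.002     ] heel [0.54154382 0.1024087  0.022     ] len 0.11932860856992679 wid 0.04875446849410483 0.04725052415561338
stand yaw deg (y axis dir) -8.639868122868004
wedge yaw -13.234711095720767
(264, 122) [0.79151494 0.09986073 0.075     ]
(261, 167) [0.69399564 0.10627024 0.075     ]
(409, 139) [ 0.74896738 -0.20030185  0.075     ]
(404, 186) [ 0.64902764 -0.18282656  0.075     ]
(271, 68) [0.88414785 0.08151669 0.135     ]
(418, 83) [ 0.84672852 -0.21290938  0.135     ]
```

```bash
cat >> h.py <<'E'
from scipy.spatial.transform import Rotation as Ro
def rel(pos,yaw):
    s=read_state();A=Ro.from_quat(s["eef_rot"])
    B=Ro.from_euler("z",yaw,degrees=True)*Ro.from_euler("x",180,degrees=True)
    print("t",s["clock"],"ee",np.round(s["ee_pos"],4),"yaw",np.degrees(np.arctan2(*A.as_matrix()[[1,0],0])).round(2),"F",np.round(s["force"],2),"w",s["width"])
    print("shift mm",np.round(A.inv().apply(np.array(pos)-s["ee_pos"])*1000,1),"turn",np.round((A.inv()*B).as_rotvec(degrees=True),2))
E
python3 - <<'E'
from h import *
print(world("top",292,279,z=.002),world("top",204,234,z=.0),world("top",227,283,z=.02))
rel([.505,.111,.15],-13)
E
```

```text
[0.47008092 0.04733399 0.002     ] [5.68588826e-01 2.35706372e-01 1.11022302e-16] [0.46249709 0.18195578 0.02      ]
t 0.1 ee [ 0.2164 -0.586   0.2159] yaw 20.27 F [ 0.06  0.48 -0.15] w 0.0937339529398104
shift mm [ 512.2 -553.8   66.4] turn [-6.000e-02  2.000e-02  3.327e+01]
```

move_arm(
  commands=[
    [[512,-554,30],[0,0,33]],
    [[512,-554,30],[0,0,33]],
    [[512,-554,30],[0,0,33]],
    [[512,-554,30],[0,0,33]],
    [[512,-554,30],[0,0,33]],
    [[512,-554,30],[0,0,33]],
    [[512,-554,30],[0,0,33]],
    [[512,-554,30],[0,0,33]],
    [[512,-554,30],[0,0,33]],
    [[512,-554,30],[0,0,33]],
  ],
  gripper=0.745,
)

```text
clock: 1.35
ee_pos: [0.4526, -0.0148, 0.192]
eef_rot: [0.994, -0.111, 0.0, 0.0]
force: [1.6, -1.1, -0.6]
width: 0.0237
grip_force: 0.0
```

```bash
python3 -c "
from h import *
rel([.507,.110,.10],-13)"
```

```text
t 1.35 ee [ 0.4526 -0.0148  0.192 ] yaw -12.75 F [ 1.61 -1.11 -0.64] w 0.023720801740336642
shift mm [  25.5 -133.7   92. ] turn [ 0.   -0.01  0.25]
```

move_arm(
  commands=[
    [[25,-130,60],[0,0,0]],
    [[25,-130,60],[0,0,0]],
    [[25,-130,60],[0,0,0]],
    [[25,-130,60],[0,0,0]],
    [[25,-130,60],[0,0,0]],
  ],
)

```text
clock: 1.98
ee_pos: [0.5051, 0.1036, 0.1322]
eef_rot: [0.994, -0.111, -0.0, 0.0]
force: [-0.9, 0.3, 0.9]
width: 0.0238
grip_force: 0.0
```

```bash
python3 - <<'E'
from h import *
rel([.512,.109,.017],-13)
p,d=snapshot("top");cv2.imwrite("pics/t1.png",cv2.resize(np.clip(p[130:290,170:370]*1.5,0,255).astype(np.uint8),None,fx=4,fy=3.75,interpolation=cv2.INTER_CUBIC))
E
```

```text
t 1.975 ee [0.5051 0.1036 0.1322] yaw -12.77 F [-0.85  0.29  0.89] w 0.02376350347140506
shift mm [  5.5  -6.8 115.1] turn [0.02 0.   0.23]
```

move_arm(
  commands=[
    [[2,-7,60],[0,0,0]],
    [[2,-7,100],[0,0,0]],
    [[2,-7,114],[0,0,0]],
    [[2,-7,114],[0,0,0]],
    [[2,-7,114],[0,0,0]],
  ],
)

```text
clock: 2.65
ee_pos: [0.5098, 0.1109, 0.0196]
eef_rot: [0.994, -0.111, 0.001, -0.0]
force: [0.7, 0.5, 0.8]
width: 0.0242
grip_force: 0.0
```

```bash
python3 - <<'E'
from h import *
rel([.524,.1065,.017],-13)
p,d=snapshot("scene");cv2.imwrite("pics/s1.png",cv2.resize(p[150:300,180:380],None,fx=4,fy=4,interpolation=cv2.INTER_CUBIC))
E
```

```text
t 2.65 ee [0.5098 0.1109 0.0196] yaw -12.76 F [0.73 0.51 0.83] w 0.02420219750132259
shift mm [14.8  1.2  2.6] turn [-0.05 -0.12  0.24]
```

View pics/s1.png

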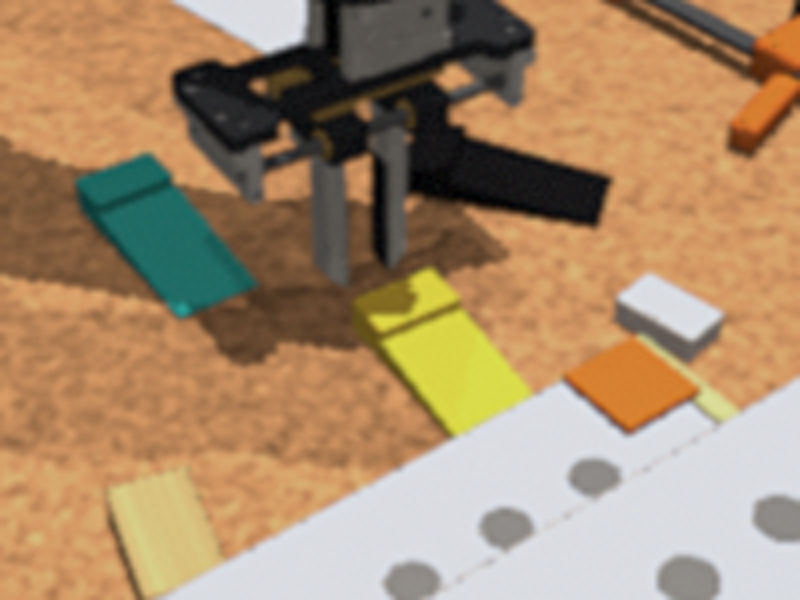

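move_arm(
  commands=[
    [[12,1,2],[0,0,0]],
    [[20,1,2],[0,0,0]],
    [[26,1,2],[0,0,0]],
    [[32,0.8,2],[0,0,-1]],
    [[38,0.4,2],[0,0,-2]],
    [[44,0,2],[0,0,-3]],
    [[50,-0.4,2],[0,0,-4]],
    [[56,-0.8,2],[0,0,-4]],
    [[62,-1.2,2],[0,0,-4]],
    [[68,-1.6,2],[0,0,-4]],
  ],
)

```text
clock: 3.95
ee_pos: [0.5759, 0.0975, 0.016]
eef_rot: [0.997, -0.076, -0.0, -0.0]
force: [-0.6, -0.2, -0.6]
width: 0.0238
grip_force: 0.1
```

```bash
python3 - <<'E'
from h import *
rel([.61,.092,.017],-9)
p,d=snapshot("scene");cv2.imwrite("pics/s2.png",cv2.resize(p[180:270,230:370],None,fx=5.7,fy=5.7,interpolation=cv2.INTER_CUBIC)[:,:800])
p,d=snapshot("top");cv2.imwrite("pics/t2.png",cv2.resize(np.clip(p[130:250,220:380]*1.7,0,255).astype(np.uint8),None,fx=5,fy=5,interpolation=cv2.INTER_CUBIC))
E
```

```text
t 3.95 ee [0.5759 0.0975 0.016 ] yaw -8.74 F [-0.62 -0.16 -0.62] w 0.023752645019496088
shift mm [34.6  0.2 -1. ] turn [-0.    0.    0.26]
```

View pics/t2.png

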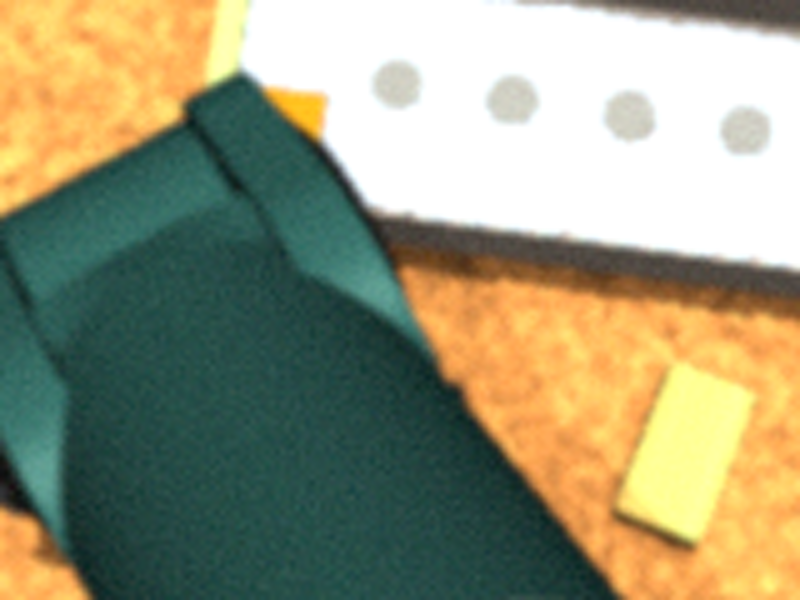

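The arm hides the wedge in the top view, so I use the scene view.

View pics/s2.png

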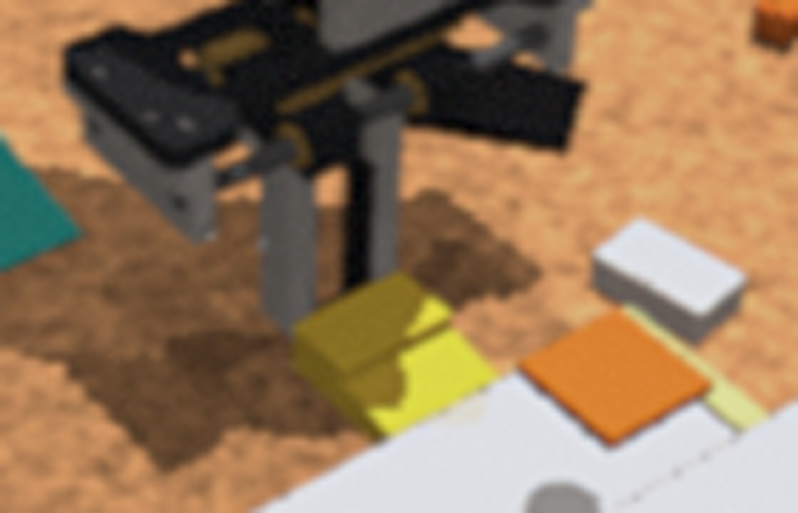

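The wedge is in contact and aligned with the fingers. Its heel back top edge runs from crop (296,326) to (405,272), and the heel front top edge from (343,373) to (452,318).

```bash
python3 - <<'E'
from h import *
w=lambda x,y,z: world("scene",230+(x-2.4)/5.7,180+(y-2.4)/5.7,z=z)
H=[w(296,326,.022),w(405,272,.022)];F=[w(343,373,.022),w(452,318,.022)]
P=[w(*q,.08) for q in((520,366),(612,443),(712,383),(617,308))]
hb=np.mean(H,0);hf=np.mean(F,0);e=H[1]-H[0];print("heel back",hb,"front",hf,np.linalg.norm(hf-hb),"w",np.linalg.norm(e),"yaw",np.degrees(np.arctan2(-e[0],e[1])))
print("pad",np.mean(P,0))
E
```

```text
heel back [0.58821738 0.09698558 0.022     ] front [0.61675972 0.09078778 0.022     ] 0.02920750620609925 w 0.049581838345057215 yaw -9.136764831903077
pad [0.71403836 0.08125117 0.08      ]
```

move_arm(
  commands=[
    [[5,0,0],[0,0,0]],
    [[10,0,0],[0,0,0]],
    [[15,0,0],[0,0,0]],
    [[15,0,0],[0,0,0]],
  ],
)

```text
clock: 4.55
ee_pos: [0.5906, 0.0952, 0.0159]
eef_rot: [0.997, -0.076, 0.0, -0.0]
force: [-0.3, -1.2, -0.3]
width: 0.0242
grip_force: 0.0
```

move_arm(
  commands=[
    [[2,0,0],[0,0,0]],
    [[4,0,0],[0,0,0]],
    [[4,0,0],[0,0,0]],
  ],
)

```text
clock: 4.92
ee_pos: [0.5944, 0.0946, 0.016]
eef_rot: [0.997, -0.076, 0.0, -0.0]
force: [-0.1, -0.2, 0.5]
width: 0.0239
grip_force: 0.0
```

move_arm(
  commands=[
    [[2,0,0],[0,0,0]],
    [[4,0,0],[0,0,0]],
    [[4,0,0],[0,0,0]],
  ],
)

```text
clock: 5.3
ee_pos: [0.5984, 0.094, 0.0159]
eef_rot: [0.997, -0.076, 0.0, -0.0]
force: [-0.4, 0.8, 0.4]
width: 0.0238
grip_force: 0.0
```

move_arm(
  commands=[
    [[2,0,0],[0,0,0]],
    [[4,0,0],[0,0,0]],
    [[4,0,0],[0,0,0]],
  ],
)

```text
clock: 5.68
ee_pos: [0.6023, 0.0934, 0.016]
eef_rot: [0.997, -0.076, 0.0, -0.0]
force: [-1.1, -0.2, 0.2]
width: 0.0239
grip_force: 0.0
```

move_arm(
  commands=[
    [[2,0,0],[0,0,0]],
    [[3,0,0],[0,0,0]],
    [[3,0,0],[0,0,0]],
  ],
)

```text
clock: 6.05
ee_pos: [0.6048, 0.0931, 0.0159]
eef_rot: [0.997, -0.076, -0.0, 0.0]
force: [-3.7, 0.3, 3.9]
width: 0.0239
grip_force: 2.2
```

move_arm(
  commands=[
    [[2,0,0],[0,0,0]],
    [[3,0,0],[0,0,0]],
    [[3,0,0],[0,0,0]],
  ],
)

```text
clock: 6.42
ee_pos: [0.6067, 0.0929, 0.0158]
eef_rot: [0.997, -0.076, -0.001, 0.0]
force: [-12.0, 1.5, 8.5]
width: 0.0238
grip_force: 5.9
```

Contact started at TCP x≈0.604 and the wedge now bears firmly on the foot. I back off straight and lift clear.

move_arm(
  commands=[
    [[-2,0,0],[0,0,0]],
    [[-6,0,0],[0,0,0]],
    [[-15,0,0],[0,0,0]],
    [[-30,0,0],[0,0,0]],
    [[-30,0,0],[0,0,0]],
  ],
)

```text
clock: 7.05
ee_pos: [0.5772, 0.0975, 0.0161]
eef_rot: [0.997, -0.076, -0.0, 0.0]
force: [0.8, 0.2, 0.9]
width: 0.0242
grip_force: 0.0
```

```bash
python3 - <<'E'
from h import *
rel([.57,.1,.15],-9)
p,d=snapshot("scene");cv2.imwrite("pics/s3.png",cv2.resize(p[180:270,230:370],None,fx=5.7,fy=5.7,interpolation=cv2.INTER_CUBIC)[:,:800])
E
```

```text
t 7.05 ee [0.5772 0.0975 0.0161] yaw -8.67 F [0.8  0.23 0.86] w 0.024157654452234393
shift mm [  -7.6   -1.4 -133.9] turn [0.01 0.03 0.33]
```

View pics/s3.png

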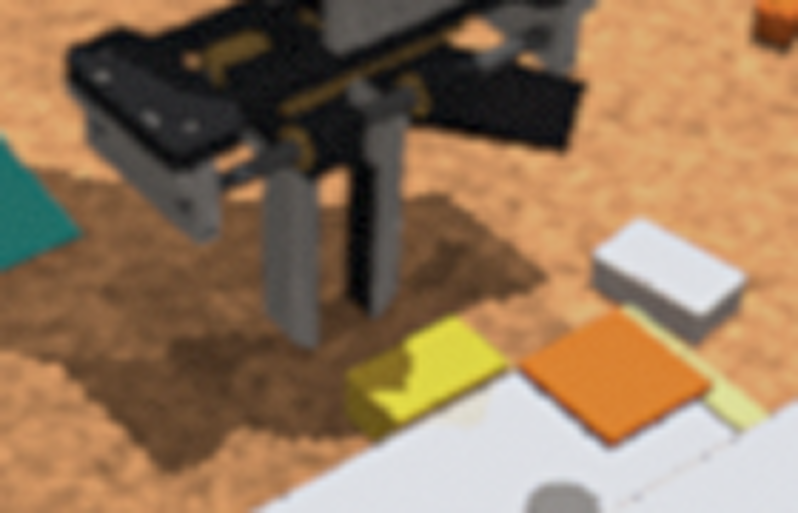

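The wedge heel back edge is now at (348,375)-(457,318), about 0.03 m further in and lying flat. The stand's pixels haven't moved. Next I go up, close the fingers and move over the pad.

move_arm(
  commands=[
    [[-5,0,-60],[0,0,0]],
    [[-5,0,-120],[0,0,0]],
    [[45,0,-120],[0,0,0]],
    [[100,0,-120],[0,0,0]],
    [[134,0,-120],[0,0,0]],
    [[134,0,-120],[0,0,0]],
    [[134,0,-120],[0,0,0]],
  ],
  gripper=1,
  grip_force=20,
)

```text
clock: 7.98
ee_pos: [0.7104, 0.077, 0.1357]
eef_rot: [0.997, -0.076, -0.0, -0.0]
force: [0.6, 0.1, 0.7]
width: 0.0005
grip_force: 0.0
```

```bash
python3 - <<'E'
from h import *
w=lambda x,y,z: world("scene",230+(x-2.4)/5.7,180+(y-2.4)/5.7,z=z)
print(np.mean([w(348,375,.022),w(457,318,.022)],0))
rel([.710,.079,.093],-9)
E
```

```text
[0.61835277 0.09166546 0.022     ]
t 7.975 ee [0.7104 0.077  0.1357] yaw -8.71 F [0.59 0.13 0.73] w 0.0005176761949979274
shift mm [-0.7 -1.9 42.7] turn [-0.01  0.04  0.29]
```

move_arm(
  commands=[
    [[0,-2,20],[0,0,0]],
    [[0,-2,36],[0,0,0]],
    [[0,-2,42],[0,0,0]],
    [[0,-2,42],[0,0,0]],
    [[0,-2,42],[0,0,0]],
  ],
)

```text
clock: 8.6
ee_pos: [0.7115, 0.0788, 0.0945]
eef_rot: [0.997, -0.076, 0.0, -0.0]
force: [0.4, -0.0, 0.3]
width: 0.0007
grip_force: 0.0
```

move_arm(
  commands=[
    [[0,0,1],[0,0,0]],
    [[0,0,2],[0,0,0]],
    [[0,0,2],[0,0,0]],
  ],
)

```text
clock: 8.98
ee_pos: [0.7112, 0.0787, 0.092]
eef_rot: [0.997, -0.076, -0.0, -0.0]
force: [-0.1, 0.2, -0.4]
width: 0.0005
grip_force: 0.0
```

move_arm(
  commands=[
    [[0,0,0.5],[0,0,0]],
    [[0,0,1],[0,0,0]],
    [[0,0,1],[0,0,0]],
  ],
)

```text
clock: 9.35
ee_pos: [0.7112, 0.0788, 0.0914]
eef_rot: [0.997, -0.076, 0.0, -0.0]
force: [-1.5, -0.7, 5.8]
width: 0.0002
grip_force: 2.7
```

move_arm(
  commands=[
    [[0,0,0.5],[0,0,0]],
    [[0,0,1],[0,0,0]],
    [[0,0,1],[0,0,0]],
    [[0,0,1],[0,0,0]],
  ],
)

```text
clock: 9.85
ee_pos: [0.7113, 0.0788, 0.0912]
eef_rot: [0.997, -0.076, 0.0, 0.0]
force: [-6.9, -1.5, 14.8]
width: 0.0008
grip_force: 7.6
```

move_arm(
  commands=[
    [[-0.7,0,0],[0,0,0]],
    [[-0.7,0,0],[0,0,0]],
    [[-0.7,0,0],[0,0,0]],
    [[-0.7,0,0],[0,0,0]],
    [[-0.7,0,0],[0,0,0]],
    [[-0.7,0,0],[0,0,0]],
  ],
)

```text
clock: 10.6
ee_pos: [0.7112, 0.0788, 0.0912]
eef_rot: [0.997, -0.076, 0.001, -0.0]
force: [-1.5, -0.7, 11.9]
width: 0.0004
grip_force: 6.0
```

```bash
python3 - <<'E'
from h import *
p,d=snapshot("scene");cv2.imwrite("pics/s4.png",cv2.resize(p[180:270,230:370],None,fx=5.7,fy=5.7,interpolation=cv2.INTER_CUBIC)[:,:800])
s=read_state();print(s["ee_pos"],s["force"],s["clock"])
E
```

```text
[0.71121271 0.07876915 0.09124855] [-1.93873245 -1.89958168 12.2652343 ] 10.65
```

View pics/s4.png

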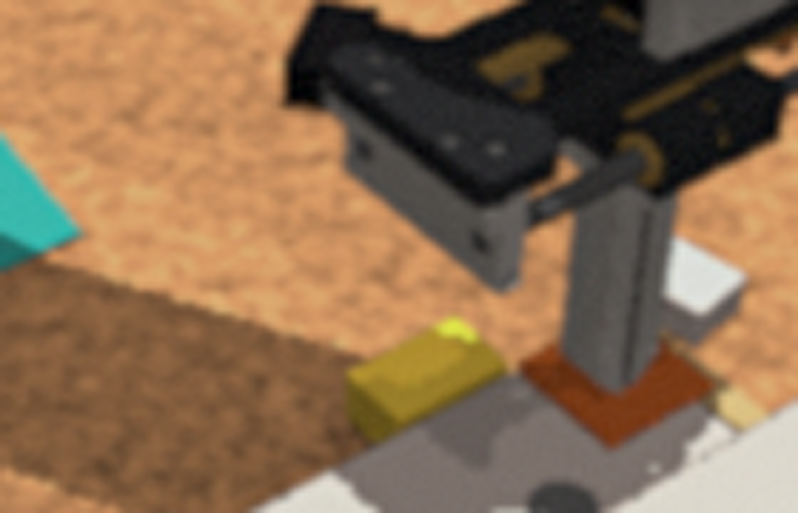

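The fingertip presses the pad at about 12 N. The wedge heel hasn't moved from (348,375), and the pad sank less than 0.5 mm, so the stand no longer rocks. I'm handing it in.

```bash
python3 -c "
from plant import *
print(close_job()); print(read_state()['force'])"
```

```text
the job is handed in; nothing more can be done
None
the job is handed in; nothing more can be done
```

I pushed the yellow wedge under the brass foot until it bore on it, then handed the job in at about 10.7 s while pressing the orange pad with about 12 N. Under that press the pad sank less than 0.5 mm and the wedge and stand stayed put; the hand-in gave no pass or fail result.

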